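Roll a turned shaft into the V of a drill jig and swing the bush plate over it

ROBOT

A 6-joint arm with a two-finger parallel gripper is mounted at the origin on a cart in front of the work surface, level with it; the furniture and walls round the work are solid. World frame = base frame: x ahead of the robot, y to its left, z up, the work surface at z = 0. Lengths are in m, angles in degrees, forces in N, time in s.
With the tool pointing down it reaches from about 0.3 to 0.75 m from the base axis. Payload 8.5 kg.
Tool frame: the origin (TCP) lies at the very end of the fingers, on their centre line; the grasp point (between the pads) lies 19 mm behind it; z points along the fingers, y is the line along which they close (so a half turn about z gives the same grasp; the last joint's range is limited). The gripper opens to 85 mm and grips with 20 to 120 N. Pads are 22 mm wide; open, the fingers measure 114 mm over their backs; the gripper's body (76 mm by 85 mm) begins 54 mm behind the grasp point. The pads swing forward as they close: fully open they stand 13 mm farther back than shut.
Start: joints at [51.95, 21.807, 74.336, -0, 83.858, -12.336], TCP at [0.239, 0.496, 0.231] pointing down, gripper open.
Joint ranges: [-178.18, 178.18], [-50.72, 133.34], [12.68, 142.11], [-81.47, 261.47], [9.98, 163.14], [-165.26, 165.26]. Speed limits (degrees/s): [136.94, 136.94, 180, 180, 180, 180].

INTERFACE

Orientations are given as a 3x3 rotation matrix whose columns are the frame's x, y, z axes.
In Python, from rig import env gives the robot as it stands.
- The arm moves only by the tool move_arm, never from a script. Its argument "plan" is a list of rows, each a list of 7 numbers: the turn, a rotation vector about the tool's x, y, z in degrees, then the shift along the tool's x, y, z in cm, then the gripper command: -1 is shut, 1 is fully open, values between are in proportion. In form: [[ax, ay, az, tx, ty, tz, jaw], ...]. A call has 1 to 5 rows; each row is the pose to reach, as a shift and turn from the pose commanded when the call began, along the tool's axes at that moment; what a row does not reach only later rows make up. A row lasts 1/10 s, in which the tool goes at most 50 mm and 8.59 degrees, less where a joint would pass 70% of its speed; a pose out of reach is approached as far as the arm can. A call with a gripper value outside its range is refused whole. The fingers move at their own pace and stop on an object; "squeeze" is the grip in N (left out, the last holds). Time passes only in rows, so rows that repeat a pose let the fingers close. It gives the time, the measured TCP pose, the force, the opening and the grip force at its end, in the units of the state.
- env.observe(): the state, without advancing time (a new reading comes with each control period).
- env.get_image(name): name is "side" or "top" or "wrist"; returns a dict with "color" (384x512x3 uint8, red, green, blue), "fov_y" (degrees; the focal length in pixels is half the picture's height over the tangent of half this angle, whatever the lens; pixels are square), "cx", "cy" (the principal point, pixels), "R" (3x3) and "t" (3): a world point X has camera coordinates R X + t. Camera axes: x right, y down, z forward; pixel columns grow to the right and rows downward; lengths in m; the calibration is good to about 2 mm. A picture is of the moment at which its call begins. There is no depth.
- env.close_job(): hands the job in; it is judged then, once.
Trained networks look in a picture, given as the dict that the camera call returned (one of the last four; its "shot" number tells which), for a name from the list of things; names that differ only in an ending like _2 or _b are one class to them, and where a whole thing is asked for, a point or a joint stands for the part that bears it (a point fixed in the world has none). Each returns a list of dicts, best first, with "conf" (0 to 1); they miss things now and then, are a little off and sometimes report something else, mostly with a low value. They report only what shows in the picture. A call takes as long as a camera call.
- env.outline_of(target, picture): "mask" (384x512 bool, what is visible of it) and "bbox" ([centre column, centre row, width, height] in pixels, round what is visible of it).
- env.tip_of(target, picture): "pixel" ([column, row] in pixels: a listed point, or the origin of a listed thing).
The state is a dict: "time_s": time; "q": joint angles; "qvel": joint speeds; "joint_efforts": joint torques, N m; "position": TCP position; "tool_rot": TCP orientation; "ft_force": force on the tool from outside, world axes, zero at the start; "wrist_torque": the same for the moment, N m; "grip_width": finger opening in m; "gripper_force": force on a finger pad.
Only numpy, scipy, OpenCV 4.12 (cv2) and the standard library are available. Lean on these libraries where they do the work, as an engineer would, in place of code of your own. Each camera call takes 0.05 s, during which the arm holds its last target. There are 200 camera calls.

TASK

Load the turned shaft into the drill jig for cross-drilling. With the closed fingertips flat on top of it, roll the shaft along the bench, over the jig's low front ridge and down into the V; do not pick it up, do not shove or pinch it from the sides before it is in the V, do not let it run away, and lean on it only lightly, never harder than 25 newtons. Once it lies in the V, slide it along the V until its end face is right up against the end stop, and swing the bush plate shut over it until it stops. Leave the other things on the bench where they are, and let go of everything.

Things in the scene. Friction and masses are not known exactly. Their poses are not given: they have to be found in the camera images.
- shaft: Bare steel shaft, 130 mm long, about 0.6 kg: barrel 40 mm dia. x 100 mm, a journal 25 mm dia. x 15 mm at each end. Origin: its middle, on the centre line, 20 mm above the bench at first. Own y axis along the shaft, within 1 deg of the jig's +y; x and z turn as it rolls. Rolled without slip it travels half as far as the hand on top. Stays where left on the level bench; rolls off slopes.
- jig: Dark steel swing-plate drill jig, fixed to the bench. Origin on the bench top under the middle of the V. +z up; +y along the V to the end stop (away from the robot, within 10 deg); +x the way the shaft must roll (to the robot's right). The shaft starts at x -46 to -70 mm, y -8 to -18 mm. The block behind the V spans x 30 to 83, y -60 to 78 mm, 34 mm high.
- ridge (a point): Top of the ridge before the V: jig x = -13.7, y = 0 mm, 6 mm above the bench, 3 mm wide; axes as the jig's. A 30 deg ramp rises to it from bench level at jig x = -25.5 mm; behind it the front face of the V falls at 30 deg. Ramp, ridge and V run from jig y = -60 to +60 mm. Crossing it, the shaft's top is 46 mm above the bench. Leaned on with under about 10 N it slips on the ramp and rolls back.
- v_seat (a point): Where the seated shaft's centre line lies: jig x = 0, y = 0, 22 mm above the bench; axes as the jig's. The back face of the V rises at 60 deg to a height of 34 mm at jig x = 30 mm and stops the rolling. The faces of the V are oiled and slippery. Seated, the shaft's top is 42 mm above the bench. Fully loaded, the shaft's middle is at this point.
- end_stop (a point): Middle of the face of the end stop: a flat steel button, 15 mm dia., on the V's line at jig y = +65 mm, 22 mm above the bench, on a bracket 37 mm high behind it; axes as the jig's. The shaft's far end face must rest against it.
- bush_plate (a joint): Angle of the steel bush plate on its upright pivot, rad. 0 = shut: square across the V, pointing to jig -x, on its stop. Grows as it opens, anticlockwise from above; starts at 1.5 to 1.8 (pointing to jig -y, at the robot). About 1 N at the knob swings it; it stays where left. It passes over the shaft only if that lies down in the V.
- plate_pivot (a point): On the bush plate's pivot axis, at the height of the plate's underside: jig x = 48, y = -20 mm, 44.5 mm above the bench; axes as the jig's. The plate is 26 mm wide, 10 mm thick and reaches 91 mm from the axis.
- plate_knob (a point): Centre of the top of the bush plate's upright black knob, 78 mm from the pivot axis, 84.5 mm above the bench; the knob is round, 16 mm in diameter over its upper 22 mm. To the robot's right of the jig stands an open grey bin, 115 mm high: pass over it high.
- bearing: Ball bearing lying flat, 52 mm across, 15 mm high, origin at the centre of its underside; to be left alone.
- m12_bolt: Bolt standing on its head, 67 mm high, head 22 mm across, origin at the centre of its underside; to be left alone.
- black_tape: Roll of black tape lying flat, 72 mm across, 18 mm high, origin at the centre of its underside; to be left alone.

How it is judged (in metres and radians):
On the way:
1. the shaft lies down in the V (x of shaft in the frame of jig between -0.002 and 0.002 m and height (world z) of shaft below 0.0235 m and angle between the y axis of shaft and the y axis of jig, either way round below 0.03 rad), for 0.2 s.
At the end, for the whole second after the job is handed in: The shaft lies at rest down in the V (centre within 2 mm of the V's line, no more than 23.5 mm above the bench, parallel to the V within 0.03 rad), its end face within 2 mm of the end stop, and the bush plate is shut to within 0.05 rad (all of step 1 and y of shaft in the frame of jig above -0.002 m and value of joint bush_plate below 0.05 rad and linear speed of shaft below 0.02 m/s); the robot touches nothing.
It fails at once if leaning on or pushing the shaft harder than 25 N (contact force between the fingers and shaft above 25 N).
It fails at once if shoving or pinching the shaft from the sides, instead of rolling it from on top, before it is in the V (contact force between the fingers and shaft above 0.5 N and height (world z) of the grasp point below 0.047 m and x of shaft in the frame of jig below -0.008 m).
It fails at once if picking the shaft up (height (world z) of shaft above 0.04 m).
It fails at once if letting the shaft run away (faster than 0.3 m/s) (linear speed of shaft above 0.3 m/s).
It fails at once if moving the bearing, the bolt or the tape more than 20 mm (distance of any of bearing, m12_bolt, black_tape from where it was at the start of the episode above 0.02 m).
It also fails if it takes over 72 s, if anything falls off the work surface, if the arm or the gripper's body presses on something with over 40 N, if the wrist force passes 120 N, or if a joint passes its speed limit or range.

## Working session

There is one attempt and no reset: what is moved stays moved. The work goes in short steps, Python scripts to look and compute and a tool call to move; the robot and the scene stay as the last step left them, time stands still between calls to the robot, and variables do not carry over. Pictures are saved under pics/ and viewed, at most 10 in all, crops included, and the job is handed in when it is done.

Besides the shell and the picture viewer there is one more tool, called after "Request:" in YAML: its name, and indented under it one key for each argument. move_arm: Moves the arm, as the interface text tells. Its arguments: {"type":"object","properties":{"plan":{"type":"array"},"squeeze":{"type":"number"}},"required":["plan"]}

```bash
mkdir -p pics; cat > h.py <<'E'
import numpy as np, cv2
from rig import env
def ray(p,px):
    f=p["color"].shape[0]/2/np.tan(np.radians(p["fov_y"])/2)
    R=np.array(p["R"]);t=np.array(p["t"])
    d=R.T@np.array([(px[0]-p["cx"])/f,(px[1]-p["cy"])/f,1.]);return -R.T@t,d/np.linalg.norm(d)
def atz(p,px,z):
    o,d=ray(p,px);return o+d*(z-o[2])/d[2]
def proj(p,X):
    f=p["color"].shape[0]/2/np.tan(np.radians(p["fov_y"])/2)
    c=np.array(p["R"])@X+p["t"];return np.array([p["cx"]+f*c[0]/c[2],p["cy"]+f*c[1]/c[2]])
E
python3 - <<'E'
from h import *
np.set_printoptions(precision=4,suppress=True)
ims=[]
Z=dict(shaft=.02,jig=0,ridge=.006,v_seat=.022,end_stop=.022,plate_pivot=.0445,plate_knob=.0845,bearing=0,m12_bolt=0,black_tape=0)
for n in("top","side"):
    p=env.get_image(n);ims.append(p["color"])
    print(n,-np.array(p["R"]).T@p["t"])
    for k,z in Z.items():
        r=env.tip_of(k,p)
        for q in r[:1]: print(k,q["conf"],np.array(q["pixel"]),atz(p,q["pixel"],z))
for n,i in zip(("top","side"),ims): cv2.imwrite(f"pics/{n}0.png",i[:,:,::-1])
s=env.observe();print({k:np.array(v) for k,v in s.items()})
E
```

```text
top [0.4617 0.184  0.9412]
shaft 0.79 [212.5 207. ] [0.4881 0.2533 0.02  ]
jig 0.97 [231.7 197.1] [0.5108 0.212  0.    ]
ridge 0.87 [229.1 197.8] [0.5089 0.2176 0.006 ]
v_seat 0.91 [232.6 194.1] [0.5162 0.2094 0.022 ]
end_stop 0.61 [230.9 162.8] [0.5851 0.2131 0.022 ]
plate_pivot 0.87 [257.4 206.6] [0.4881 0.1559 0.0445]
plate_knob 0.85 [269.1 239.8] [0.4195 0.1336 0.0845]
bearing 0.89 [345.2 234.6] [ 0.4263 -0.0419  0.    ]
m12_bolt 0.58 [159.7 171.1] [0.5694 0.3732 0.    ]
black_tape 0.73 [140.3 225.5] [0.448  0.4149 0.    ]
side [ 0.4865 -0.644   0.5557]
shaft 0.96 [251.3 199.7] [0.4914 0.2455 0.02  ]
jig 0.57 [255.1 215.8] [0.4994 0.2133 0.    ]
ridge 0.76 [258.6 209.7] [0.5069 0.2278 0.006 ]
v_seat 0.82 [261.2 208.3] [0.5118 0.2079 0.022 ]
end_stop 0.72 [289.3 206.7] [0.5704 0.2147 0.022 ]
plate_knob 0.66 [210.9 197.9] [0.4146 0.1443 0.0845]
bearing 0.72 [215.5 300.8] [ 0.4323 -0.0432  0.    ]
m12_bolt 0.56 [288.2 179.3] [0.5798 0.3739 0.    ]
black_tape 0.66 [232.8 167.3] [0.4457 0.4347 0.    ]
{'time_s': array(1.1), 'q': array([ 51.9512,  21.8072,  74.3369,  -0.0017,  83.8598, -12.3355]), 'qvel': array([ 0.0451, -0.0189, -0.0715,  0.0008,  0.0151,  0.0727]), 'joint_efforts': array([  0.0014, -44.8344, -23.1465,  -0.0002,   0.0006,  -0.    ]), 'position': array([0.2386, 0.4955, 0.2313]), 'tool_rot': array([[-0.901 ,  0.4339, -0.    ],
       [ 0.4339,  0.901 , -0.0001],
       [-0.    , -0.0001, -1.    ]]), 'ft_force': array([ 0.3893, -0.4245,  0.1784]), 'wrist_torque': array([ 0.0516, -0.0587, -0.0105]), 'gripper_force': array(0.), 'grip_width': array(0.0854)}
```

View pics/top0.png

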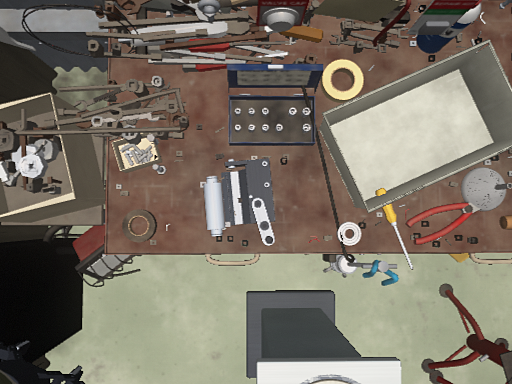

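View pics/side0.png

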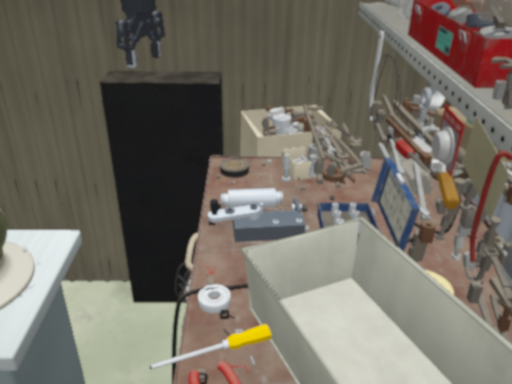

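Request:
move_arm:
  plan:
    - [0,0,-25.7,-30.4,-17.1,-6.9,-1]
    - [0,0,-25.7,-30.4,-17.1,-6.9,-1]
    - [0,0,-25.7,-30.4,-17.1,-6.9,-1]
    - [0,0,-25.7,-30.4,-17.1,-6.9,-1]
    - [0,0,-25.7,-30.4,-17.1,-6.9,-1]

```text
time_s: 1.6
position: [0.3715, 0.3053, 0.2774]
tool_rot: [[-1.0, -0.002, 0.0], [-0.002, 1.0, 0.0], [-0.0, 0.0, -1.0]]
ft_force: [0.9, 1.2, 0.1]
grip_width: 0.0122
gripper_force: 0.0
```

Request:
move_arm:
  plan:
    - [0,0,0,-6.8,-9.5,-2.3,-1]
    - [0,0,0,-6.8,-9.5,-2.3,-1]
    - [0,0,0,-6.8,-9.5,-2.3,-1]
    - [0,0,0,-6.8,-9.5,-2.3,-1]

```text
time_s: 2.0
position: [0.4403, 0.2099, 0.3002]
tool_rot: [[-1.0, 0.004, 0.001], [0.004, 1.0, -0.0], [-0.001, -0.0, -1.0]]
ft_force: [0.0, 0.6, 0.1]
grip_width: -0.0003
gripper_force: 0.0
```

```bash
python3 - <<'E'
from h import *
np.set_printoptions(precision=4,suppress=True)
Z=dict(shaft=.02,jig=0,ridge=.006,v_seat=.022,end_stop=.022,plate_pivot=.0445,plate_knob=.0845)
p=env.get_image("wrist");im=p["color"].copy()
print(-np.array(p["R"]).T@p["t"],p["fov_y"])
for k,z in Z.items():
    for q in env.tip_of(k,p)[:1]:
        print(k,q["conf"],np.array(q["pixel"]),atz(p,q["pixel"],z)); cv2.circle(im,tuple(int(v) for v in q["pixel"]),2,(255,0,0),-1)
for q in env.outline_of("shaft",p)[:1]:
    m=q["mask"].astype(np.uint8);print(q["conf"],q["bbox"]);r=cv2.minAreaRect(np.argwhere(m)[:,::-1].astype(np.float32));print(r)
    b=cv2.boxPoints(r);print([atz(p,c,.02) for c in b])
    cv2.drawContours(im,cv2.findContours(m,0,2)[0],-1,(0,255,0),1)
cv2.imwrite("pics/w1.png",cv2.resize(im,None,fx=1.5,fy=1.5)[:,:,::-1])
s=env.observe();print(s["position"],s["ft_force"],s["time_s"])
E
```

```text
[0.3677 0.21   0.4435] 69.83504085104607
shaft 0.85 [283.3 193.4] [0.4972 0.2438 0.02  ]
jig 0.95 [262.1 201.7] [0.518  0.2096 0.    ]
ridge 0.89 [269.6 200. ] [0.513  0.2222 0.006 ]
v_seat 0.69 [260.8 200.7] [0.5088 0.2075 0.022 ]
end_stop 0.62 [263.3 237.9] [0.5748 0.2115 0.022 ]
plate_pivot 0.74 [228.5 196.9] [0.495  0.1585 0.0445]
plate_knob 0.64 [206.5 151. ] [0.4193 0.1373 0.0845]
0.92 [289.8, 190.8, 32.0, 78.2]
((289.0691223144531, 189.44979858398438), (81.82913208007812, 25.723588943481445), 84.95755004882812)
[array([0.4271, 0.2261, 0.02  ]), array([0.4238, 0.2654, 0.02  ]), array([0.5598, 0.2821, 0.02  ]), array([0.5638, 0.2393, 0.02  ])]
[0.4384 0.2124 0.2999] [-0.511  -0.7135 -0.5411] 2.45
```

View pics/w1.png

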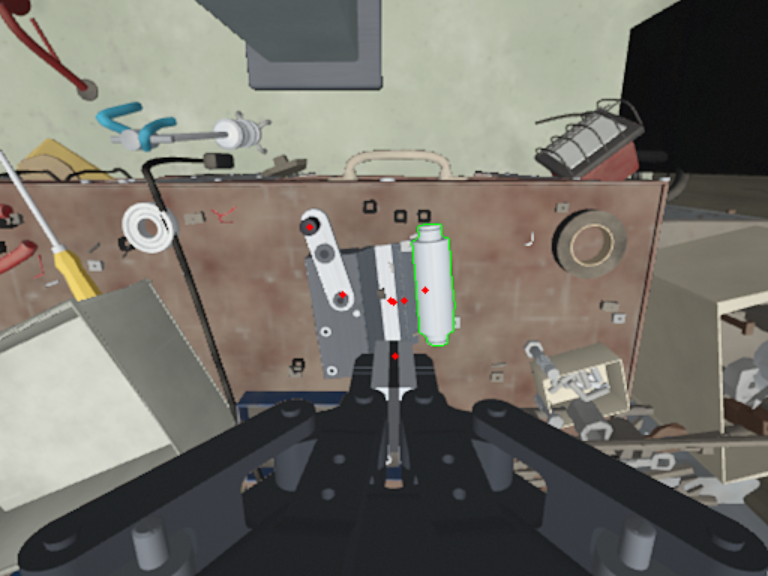

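Request:
move_arm:
  plan:
    - [0,0,0,-8,3,4,-1]
    - [0,0,0,-8,3,4,-1]
    - [0,0,0,-8,3,4,-1]

```text
time_s: 2.75
position: [0.5208, 0.2427, 0.2553]
tool_rot: [[-1.0, 0.0, -0.006], [0.0, 1.0, -0.001], [0.006, -0.001, -1.0]]
ft_force: [-0.7, 0.3, -1.0]
grip_width: -0.0001
gripper_force: 0.0
```

```bash
cat > fit.py <<'E'
from h import *
from scipy.optimize import least_squares, minimize
J=dict(jig=(0,0,0),ridge=(-.0137,0,.006),v_seat=(0,0,.022),end_stop=(0,.065,.022),plate_pivot=(.048,-.02,.0445))
def j2w(P,X): # P=x,y,a
    c,s=np.cos(P[2]),np.sin(P[2]); return np.array([P[0]+s*X[0]+c*X[1],P[1]-c*X[0]+s*X[1],X[2]])
def w2j(P,W):
    c,s=np.cos(P[2]),np.sin(P[2]); d=np.array(W[:2])-P[:2]; return np.array([s*d[0]-c*d[1],c*d[0]+s*d[1]])
def knobpt(P,th): # th open; shut points to -x, anticlockwise -> -y
    return j2w(P,(.048-.078*np.cos(th),-.02-.078*np.sin(th),.0845))
def gather(p):
    return [(k,p,np.array(q["pixel"]),q["conf"]) for k in list(J)+["plate_knob"] for q in env.tip_of(k,p)[:1] if q["conf"]>.4]
def fitjig(obs,x0=(.511,.21,.06,1.6)):
    def res(v):
        out=[]
        for k,p,px,c in obs:
            X=knobpt(v,v[3]) if k=="plate_knob" else j2w(v,J[k])
            Z=np.linalg.norm(X+np.array(p["R"]).T@p["t"])
            out+=list((proj(p,X)-px)*Z*2.5)
        return out
    r=least_squares(res,x0,loss="soft_l1",f_scale=3);return r.x,np.array(r.fun).reshape(-1,2)
def rim(z):
    a=np.linspace(0,2*np.pi,24,endpoint=False);pts=[]
    return a
def shaftmask(p,v,zc=.02):
    a=np.linspace(0,2*np.pi,32,endpoint=False);m=np.zeros((384,512),np.uint8)
    u=np.array([np.cos(v[2]),np.sin(v[2]),0]);n=np.array([-u[1],u[0],0]);S=8
    for r,l0,l1 in((.02,-.05,.05),(.0125,-.065,.065)):
        q=[proj(p,np.array([v[0],v[1],zc])+u*l+r*(n*np.cos(t)+np.array([0,0,np.sin(t)]))) for l in(l0,l1) for t in a]
        h=cv2.convexHull((np.array(q)*S).round().astype(np.int32));cv2.fillConvexPoly(m,h,1,shift=3)
    return m
def fitshaft(ms,x0,zc=.02):
    def f(d):
        v=np.array(x0)+np.array(d)*[.01,.01,.05];c=0
        for p,m in ms:
            k=shaftmask(p,v,zc);g=cv2.GaussianBlur(k.astype(np.float32),(0,0),1.0)-cv2.GaussianBlur(m.astype(np.float32),(0,0),1.0)
            c+=(g**2).sum()/m.sum()
        return c
    r=minimize(f,[0,0,0],method="Nelder-Mead",options=dict(initial_simplex=[[0,0,0],[1,0,0],[0,1,0],[0,0,1.]],xatol=.01,fatol=1e-5))
    return np.array(x0)+r.x*[.01,.01,.05],r.fun
E
python3 - <<'E'
from fit import *
np.set_printoptions(precision=4,suppress=True)
obs=[];ms=[]
for n in("wrist","top","side"):
    p=env.get_image(n); o=gather(p);obs+=o
    v,r=fitjig(o) ; print(n,[k[0] for k in o],v,r.round(1).tolist())
    for q in env.outline_of("shaft",p)[:1]:
        m=q["mask"];ms.append((p,m));print(q["conf"],m.sum(),fitshaft([(p,m)],(.495,.252,.08)))
    if n=="wrist":
        im=p["color"].copy();cv2.drawContours(im,cv2.findContours(m.astype(np.uint8),0,2)[0],-1,(0,255,0),1)
        for k in o: cv2.circle(im,tuple(int(round(t)) for t in k[2]),1,(255,0,0),-1)
        for x,y,z in[(30,-60,34),(30,78,34),(83,78,34),(83,-60,34),(-13.7,-60,6),(-13.7,60,6)]:
            cv2.circle(im,tuple(int(round(t)) for t in proj(p,j2w(v,(x/1e3,y/1e3,z/1e3)))),1,(0,0,255),-1)
        cv2.imwrite("pics/w2.png",cv2.resize(im,None,fx=1.5,fy=1.5)[:,:,::-1])
v,r=fitjig(obs);print("all",v);s,f=fitshaft(ms,(.495,.252,.08));print(s,f,w2j(v,s),s[2]-v[2])
print(env.observe()["position"],env.observe()["time_s"])
E
```

```text
wrist ['jig', 'ridge', 'v_seat', 'end_stop', 'plate_pivot', 'plate_knob'] [0.5117 0.2073 0.1078 1.7015] [[-1.7, -0.7], [0.4, -0.1], [0.3, 2.2], [-0.3, -1.7], [1.1, 0.4], [-0.0, -0.1]]
0.67 2645 (array([0.492 , 0.2522, 0.1034]), np.float64(0.009883010950791587))
top ['jig', 'ridge', 'v_seat', 'end_stop', 'plate_pivot', 'plate_knob'] [0.5017 0.2116 0.278  1.5821] [[3.5, 1.6], [-0.6, 17.9], [-1.9, 19.7], [23.5, -78.7], [-3.9, -2.7], [-0.7, -3.4]]
0.9 559 (array([0.4787, 0.248 , 0.0602]), np.float64(0.7492825366516659))
side ['jig', 'ridge', 'v_seat', 'end_stop', 'plate_pivot', 'plate_knob'] [0.5118 0.2059 0.0697 1.7536] [[10.6, 1.7], [0.9, 2.1], [-5.4, -2.9], [0.5, -4.3], [-2.3, 1.6], [0.2, -0.1]]
0.56 970 (array([0.4918, 0.2567, 0.1027]), np.float64(0.059353771406350675))
all [0.511  0.2087 0.0898 1.7553]
[0.4902 0.2517 0.1017] 0.8950486034567656 [-0.0447 -0.0169] 0.011883748230722663
[0.5188 0.2418 0.2599] 3.95
```

View pics/w2.png

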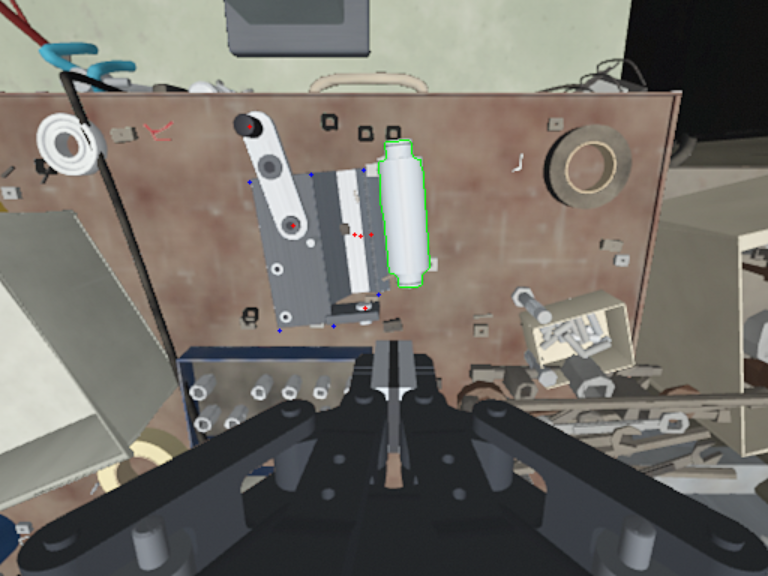

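Request:
move_arm:
  plan:
    - [0,0,84,2.8,1.8,10,-1]
    - [0,0,84,2.8,1.8,10,-1]
    - [0,0,84,2.8,1.8,10,-1]
    - [0,0,84,2.8,1.8,10,-1]
    - [0,0,84,2.8,1.8,10,-1]

```text
time_s: 4.45
position: [0.4906, 0.2599, 0.1596]
tool_rot: [[-0.728, 0.686, -0.001], [0.686, 0.728, -0.0], [0.0, -0.001, -1.0]]
ft_force: [0.1, 0.8, 0.2]
grip_width: 0.0001
gripper_force: 0.0
```

```bash
cat > st.py <<'E'
from fit import *
np.set_printoptions(precision=4,suppress=True)
P=(.5117,.2073,.1055)
def st(P=P):
    s=env.observe();p=s["position"];R=np.array(s["tool_rot"])
    print("t",s["time_s"],"world",np.array(p),"jig",w2j(P,p)*1e3,"z",p[2]*1e3,"yaw",np.degrees(np.arctan2(R[1,0],R[0,0])),"F",np.array(s["ft_force"]),"z-axis",R[:,2],"q",np.array(s["q"]))
    return s
E
python3 -c "
from st import *
st()"
```

```text
t 4.45 world [0.4906 0.2599 0.1596] jig [-54.538  -15.4115] z 159.56906591998356 yaw 136.6777815560818 F [0.0883 0.7978 0.1717] z-axis [-0.0007 -0.0002 -1.    ] q [ 15.6951  25.8736  80.2356  -0.0008  73.9311 -30.9825]
```

Request:
move_arm:
  plan:
    - [0,0,40.6,0,0,9,-1]
    - [0,0,40.6,0,0,9,-1]
    - [0,0,40.6,0,0,9,-1]
    - [0,0,40.6,0,0,9,-1]
    - [0,0,40.6,0,0,9,-1]

```text
time_s: 4.95
position: [0.4909, 0.2598, 0.0696]
tool_rot: [[-0.106, 0.994, -0.0], [0.994, 0.106, -0.0], [-0.0, -0.0, -1.0]]
ft_force: [-0.7, 0.3, 0.5]
grip_width: 0.0
gripper_force: 0.0
```

```bash
python3 -c "
from st import *
st()
p=env.get_image('wrist');ob=gather(p);v,r=fitjig(ob);print(v,[o[0] for o in ob],r.round(1).tolist())
for q in env.outline_of('shaft',p)[:1]:
    print(q['conf'],q['bbox'],fitshaft([(p,q['mask'])],(.492,.252,.105)))
cv2.imwrite('pics/w3.png',p['color'][:,:,::-1]);st()"
```

```text
t 4.95 world [0.4909 0.2598 0.0696] jig [-54.4083 -15.1899] z 69.60553232053529 yaw 96.08809968190928 F [-0.7377  0.2545  0.484 ] z-axis [-0.0005 -0.0001 -1.    ] q [15.6777 31.9803 86.6689 -0.001  61.3781  9.5901]
[0.5112 0.2063 0.06   1.6   ] ['ridge'] [[0.0, 0.0]]
0.7 [262.6, 222.0, 183.1, 55.2] (array([0.4915, 0.2515, 0.0959]), np.float64(0.13628146438917854))
t 5.35 world [0.4908 0.2598 0.07  ] jig [-54.3972 -15.2268] z 69.99953275798124 yaw 96.49042489124311 F [-0.2395 -0.4105  0.1966] z-axis [ 0.0001  0.     -1.    ] q [15.6777 31.9346 86.6775 -0.0022 61.38    9.1883]
```

View pics/w3.png

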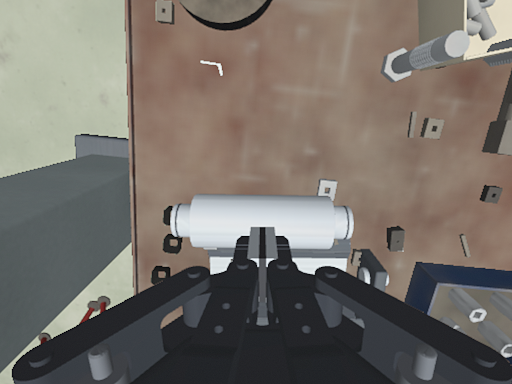

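Request:
move_arm:
  plan:
    - [0,0,0,0,0,2.5,-1]
    - [0,0,0,0,0,2.8,-1]
    - [0,0,0,0,0,2.95,-1]
    - [0,0,0,0,0,3.0,-1]
    - [0,0,0,0,0,3.0,-1]

```text
time_s: 5.85
position: [0.4911, 0.2599, 0.0406]
tool_rot: [[-0.112, 0.994, 0.001], [0.994, 0.112, 0.0], [0.0, 0.001, -1.0]]
ft_force: [0.0, 1.2, -0.4]
grip_width: 0.0003
gripper_force: 0.0
```

Request:
move_arm:
  plan:
    - [0,0,0,0,0,0.05,-1]
    - [0,0,0,0,0,0.05,-1]

```text
time_s: 6.05
position: [0.4911, 0.2599, 0.04]
tool_rot: [[-0.112, 0.994, 0.001], [0.994, 0.112, 0.0], [0.0, 0.001, -1.0]]
ft_force: [-0.8, 0.4, 1.5]
grip_width: -0.0001
gripper_force: 1.2
```

Request:
move_arm:
  plan:
    - [0,0,0,0,0,0.05,-1]
    - [0,0,0,0,0,0.05,-1]

```text
time_s: 6.25
position: [0.4912, 0.2599, 0.0398]
tool_rot: [[-0.112, 0.994, 0.001], [0.994, 0.112, 0.0], [0.0, 0.001, -1.0]]
ft_force: [-1.0, -0.0, 6.9]
grip_width: -0.0004
gripper_force: 3.6
```

Request:
move_arm:
  plan:
    - [0,0,0,-0.2,0,0.03,-1]
    - [0,0,0,-0.5,0,0.03,-1]
    - [0,0,0,-0.9,0,0.03,-1]
    - [0,0,0,-1.2,0,0.03,-1]
    - [0,0,0,-1.4,0,0.03,-1]

```text
time_s: 6.75
position: [0.4925, 0.2459, 0.0399]
tool_rot: [[-0.112, 0.994, 0.001], [0.994, 0.112, 0.0], [0.0, 0.001, -1.0]]
ft_force: [-4.6, -0.4, 11.0]
grip_width: -0.0001
gripper_force: 5.6
```

```bash
python3 -c "
from st import *
st()
p=env.get_image('wrist')
for q in env.outline_of('shaft',p)[:1]:
    v,f=fitshaft([(p,q['mask'])],(.492,.245,.105));print(q['conf'],q['bbox'],v,f,w2j(P,v)*1e3)
st()"
```

```text
t 6.75 world [0.4925 0.2459 0.0399] jig [-40.4368 -15.0255] z 39.85392971136494 yaw 96.41446243714724 F [-4.6199 -0.3751 11.0369] z-axis [ 0.0011  0.0005 -1.    ] q [14.2053 33.9786 89.1882  0.0137 56.763   7.7834]
0.7 [261.2, 230.2, 219.0, 63.2] [0.4925 0.2443 0.0936] 0.15019803812011628 [-38.8373 -15.2148]
t 6.85 world [0.4925 0.2458 0.0398] jig [-40.3375 -15.0439] z 39.80910363327415 yaw 96.40857354118143 F [-2.3973 -0.7801 11.0991] z-axis [ 0.001   0.0003 -1.    ] q [14.1987 33.9829 89.1894  0.0048 56.7692  7.7875]
```

Request:
move_arm:
  plan:
    - [0,0,0,-0.2,0,0,-1]
    - [0,0,0,-0.5,0,0,-1]
    - [0,0,0,-0.9,0,0,-1]
    - [0,0,0,-1.2,0,0,-1]
    - [0,0,0,-1.4,0,0,-1]

```text
time_s: 7.35
position: [0.4938, 0.232, 0.0398]
tool_rot: [[-0.112, 0.994, 0.001], [0.994, 0.112, 0.0], [0.0, 0.001, -1.0]]
ft_force: [-4.3, 0.4, 11.3]
grip_width: -0.0001
gripper_force: 6.0
```

Request:
move_arm:
  plan:
    - [0,0,0,0,0,-0.2,-1]
    - [0,0,0,0,0,-0.6,-1]
    - [0,0,0,1.45,0,-0.6,-1]
    - [0,0,0,1.45,0,-0.6,-1]

```text
time_s: 7.75
position: [0.4921, 0.248, 0.0446]
tool_rot: [[-0.113, 0.994, 0.0], [0.994, 0.113, 0.0], [0.0, 0.0, -1.0]]
ft_force: [0.1, 0.7, -0.1]
grip_width: 0.0003
gripper_force: 0.0
```

```bash
python3 -c "
from st import *
st()
p=env.get_image('wrist')
for q in env.outline_of('shaft',p)[:1]:
    v,f=fitshaft([(p,q['mask'])],(.492,.24,.105));print(q['conf'],q['bbox'],v,f,w2j(P,v)*1e3)
st()"
```

```text
t 7.75 world [0.4921 0.248  0.0446] jig [-42.4985 -15.2195] z 44.64424404643118 yaw 96.4860440315561 F [ 0.0833  0.7081 -0.1356] z-axis [ 0.0003  0.0005 -1.    ] q [14.4209 33.6326 88.8186  0.0252 57.526   7.9213]
0.89 [261.4, 241.1, 209.9, 60.8] [0.4928 0.2373 0.0952] 0.2592041533738691 [-31.7818 -15.6882]
t 7.85 world [0.4921 0.247  0.0444] jig [-41.5116 -15.3584] z 44.40959255746128 yaw 96.48242869979013 F [ 0.2125 -0.3441 -0.3673] z-axis [-0.0003 -0.0001 -1.    ] q [14.331  33.6312 88.8775 -0.0044 57.5081  7.8509]
```

Request:
move_arm:
  plan:
    - [0,0,0,-0.05,0,0.4,-1]
    - [0,0,0,-0.05,0,0.55,-1]
    - [0,0,0,-0.05,0,0.6,-1]
    - [0,0,0,-0.05,0,0.62,-1]
    - [0,0,0,-0.05,0,0.62,-1]

```text
time_s: 8.35
position: [0.4925, 0.2459, 0.0396]
tool_rot: [[-0.112, 0.994, 0.001], [0.994, 0.112, 0.0], [0.0, 0.001, -1.0]]
ft_force: [-4.9, 0.7, 16.1]
grip_width: -0.0004
gripper_force: 7.5
```

```bash
python3 - <<'E'
from st import *
st()
# table: cumulative hand motion (tool frame of flat pose): tx=-dx_jig, tz=-(dz), ay
r=20.;xs=np.arange(-31.9,-1.9,.5);s=9.+.1
def zc(x):
    if x<-30.9:return 20
    if x<-25.2:return 20+(x+30.9)*np.tan(np.pi/6)
    if x<-15.2:return 6+np.sqrt(400-(x+15.2)**2)
    if x<-12.2:return 26
    if x<-2.2:return 6+np.sqrt(400-(x+12.2)**2)
    return 23.3-(x+2.2)*.577
def al(x): # rotation of shaft from pivoting/rolling arc = path length of centre
    return 0
arc=0;x0=xs[0];T0=None
for i,x in enumerate(xs):
    if i: arc+=np.hypot(x-xs[i-1],zc(x)-zc(xs[i-1]))
    f=np.interp(x,[-25.2,-15.2],[0,20]);F=np.radians(f)
    sc=9-arc+r*F
    if x<-12: pass
    C=np.array([x+r*np.sin(F),zc(x)+r*np.cos(F)]);T=C-sc*np.array([np.cos(F),-np.sin(F)])
    if T0 is None:T0=T
    if i%2==0: print(f"{x:.1f} zc {zc(x):.2f} phi {f:.1f} s {sc:.1f} hand dx {T[0]-T0[0]:.2f} dz {T[1]-T0[1]:.2f}")
E
```

```text
t 8.35 world [0.4925 0.2459 0.0396] jig [-40.4097 -14.9792] z 39.6354197251788 yaw 96.40449357361864 F [-4.9047  0.7101 16.0557] z-axis [ 0.0012  0.0005 -1.    ] q [14.2031 33.9995 89.1937  0.0104 56.7359  7.7929]
-31.9 zc 20.00 phi 0.0 s 9.0 hand dx 0.00 dz 0.00
-30.9 zc 20.00 phi 0.0 s 8.0 hand dx 2.00 dz 0.00
-29.9 zc 20.58 phi 0.0 s 6.8 hand dx 4.15 dz 0.58
-28.9 zc 21.15 phi 0.0 s 5.7 hand dx 6.31 dz 1.15
-27.9 zc 21.73 phi 0.0 s 4.5 hand dx 8.46 dz 1.73
-26.9 zc 22.31 phi 0.0 s 3.4 hand dx 10.62 dz 2.31
-25.9 zc 22.89 phi 0.0 s 2.2 hand dx 12.77 dz 2.89
-24.9 zc 23.49 phi 0.6 s 1.3 hand dx 14.94 dz 3.50
-23.9 zc 24.01 phi 2.6 s 0.8 hand dx 17.07 dz 4.03
-22.9 zc 24.46 phi 4.6 s 0.4 hand dx 19.16 dz 4.43
-21.9 zc 24.84 phi 6.6 s 0.1 hand dx 21.23 dz 4.72
-20.9 zc 25.17 phi 8.6 s -0.3 hand dx 23.27 dz 4.90
-19.9 zc 25.44 phi 10.6 s -0.6 hand dx 25.29 dz 4.98
-18.9 zc 25.65 phi 12.6 s -0.9 hand dx 27.29 dz 4.97
-17.9 zc 25.82 phi 14.6 s -1.3 hand dx 29.26 dz 4.85
-16.9 zc 25.93 phi 16.6 s -1.6 hand dx 31.22 dz 4.64
-15.9 zc 25.99 phi 18.6 s -1.9 hand dx 33.16 dz 4.34
-14.9 zc 26.00 phi 20.0 s -2.4 hand dx 35.08 dz 3.98
-13.9 zc 26.00 phi 20.0 s -3.4 hand dx 37.02 dz 3.64
-12.9 zc 26.00 phi 20.0 s -4.4 hand dx 38.96 dz 3.29
-11.9 zc 26.00 phi 20.0 s -5.4 hand dx 40.90 dz 2.95
-10.9 zc 25.96 phi 20.0 s -6.4 hand dx 42.84 dz 2.57
-9.9 zc 25.87 phi 20.0 s -7.4 hand dx 44.79 dz 2.13
-8.9 zc 25.73 phi 20.0 s -8.4 hand dx 46.74 dz 1.65
-7.9 zc 25.53 phi 20.0 s -9.4 hand dx 48.69 dz 1.10
-6.9 zc 25.28 phi 20.0 s -10.5 hand dx 50.66 dz 0.50
-5.9 zc 24.98 phi 20.0 s -11.5 hand dx 52.64 dz -0.16
-4.9 zc 24.62 phi 20.0 s -12.6 hand dx 54.64 dz -0.88
-3.9 zc 24.20 phi 20.0 s -13.6 hand dx 56.66 dz -1.68
-2.9 zc 23.71 phi 20.0 s -14.8 hand dx 58.71 dz -2.55
```

Request:
move_arm:
  plan:
    - [0,0,0,-0.15,0,0,-1]
    - [0,0,0,-0.3,0,-0.02,-1]
    - [0,0,0,-0.42,0,-0.05,-1]

```text
time_s: 8.65
position: [0.4928, 0.2425, 0.0401]
tool_rot: [[-0.111, 0.994, 0.001], [0.994, 0.111, 0.002], [0.002, 0.001, -1.0]]
ft_force: [-5.4, 6.3, 13.5]
grip_width: 0.0001
gripper_force: 7.0
```

Request:
move_arm:
  plan:
    - [0,0,0,-0.1,-0.03,-0.01,-1]
    - [0,0,0,-0.2,-0.03,-0.03,-1]

```text
time_s: 8.85
position: [0.493, 0.2407, 0.0406]
tool_rot: [[-0.111, 0.994, 0.002], [0.994, 0.111, 0.002], [0.002, 0.002, -1.0]]
ft_force: [-5.0, 6.8, 15.5]
grip_width: 0.0006
gripper_force: 7.8
```

Request:
move_arm:
  plan:
    - [0,0,0,-0.11,-0.03,-0.01,-1]
    - [0,0,0,-0.22,-0.05,-0.04,-1]

```text
time_s: 9.05
position: [0.4931, 0.2385, 0.0412]
tool_rot: [[-0.111, 0.994, 0.003], [0.994, 0.111, 0.003], [0.002, 0.003, -1.0]]
ft_force: [-3.3, 5.7, 14.0]
grip_width: -0.0002
gripper_force: 7.6
```

```bash
cat > look.py <<'E'
from st import *
s=st()
p=env.get_image('wrist');h=w2j(P,s["position"])
for q in env.outline_of('shaft',p)[:1]:
    z=.02
    v,f=fitshaft([(p,q['mask'])],(.493,.236,.1),.022);print(q['conf'],v,f,w2j(P,v)*1e3)
E
python3 look.py
```

```text
t 9.05 world [0.4931 0.2385 0.0412] jig [-33.0301 -15.1787] z 41.1794852242606 yaw 96.39342556497618 F [-3.3491  5.6935 13.9697] z-axis [ 0.0029  0.0027 -1.    ] q [13.3752 33.6213 89.676   0.1344 56.5077  6.9081]
0.79 [0.4932 0.234  0.0962] 0.17419667143694356 [-28.4968 -15.5639]
```

Request:
move_arm:
  plan:
    - [0,0,0,-0.11,0,-0.01,-1]
    - [0,0,0,-0.22,0,-0.04,-1]
    - [0,0,0,-0.33,0,-0.07,-1]

```text
time_s: 9.45
position: [0.4934, 0.2353, 0.042]
tool_rot: [[-0.111, 0.994, 0.003], [0.994, 0.111, 0.003], [0.002, 0.003, -1.0]]
ft_force: [-3.4, 6.8, 16.6]
grip_width: -0.0001
gripper_force: 8.5
```

Request:
move_arm:
  plan:
    - [0,0,0,-0.11,0,-0.03,-1]
    - [0,0,0,-0.22,0,-0.06,-1]
    - [0,0,0,-0.33,0,-0.09,-1]

```text
time_s: 9.75
position: [0.4938, 0.232, 0.0429]
tool_rot: [[-0.111, 0.994, 0.003], [0.994, 0.111, 0.003], [0.002, 0.003, -1.0]]
ft_force: [-3.5, 6.2, 18.2]
grip_width: -0.0001
gripper_force: 8.5
```

Request:
move_arm:
  plan:
    - [0,0,0,-0.11,0,-0.03,-1]
    - [0,1.3,0,-0.22,0,-0.06,-1]
    - [0,2.6,0,-0.32,0,-0.09,-1]

```text
time_s: 10.05
position: [0.4941, 0.2288, 0.0437]
tool_rot: [[-0.112, 0.994, -0.003], [0.993, 0.112, 0.048], [0.048, 0.003, -0.999]]
ft_force: [-5.3, 4.8, 15.7]
grip_width: -0.0003
gripper_force: 7.6
```

Request:
move_arm:
  plan:
    - [0,1,0,-0.1,0,-0.02,-1]
    - [0,2,0,-0.21,0,-0.04,-1]
    - [0,3,0,-0.31,0,-0.06,-1]
    - [0,4,0,-0.41,0,-0.08,-1]

```text
time_s: 10.45
position: [0.4945, 0.2243, 0.0443]
tool_rot: [[-0.111, 0.994, -0.011], [0.987, 0.111, 0.117], [0.117, 0.002, -0.993]]
ft_force: [-4.4, 3.1, 16.1]
grip_width: 0.0001
gripper_force: 7.9
```

Request:
move_arm:
  plan:
    - [0,1.5,0,-0.15,0,-0.02,-1]
    - [0,3,0,-0.3,0,-0.05,-1]
    - [0,4.5,0,-0.45,0,-0.07,-1]
    - [0,6,0,-0.6,0,-0.1,-1]

```text
time_s: 10.85
position: [0.4951, 0.2179, 0.0444]
tool_rot: [[-0.109, 0.994, -0.023], [0.969, 0.111, 0.219], [0.22, 0.002, -0.975]]
ft_force: [-3.1, 0.7, 13.6]
grip_width: 0.0
gripper_force: 6.6
```

```bash
sed -i 's/,.022);print/,.0256);print/' look.py; python3 look.py
```

```text
t 10.85 world [0.4951 0.2179 0.0444] jig [-12.2405 -15.3728] z 44.40711552320478 yaw 96.42102823785544 F [-3.0522  0.749  13.6154] z-axis [-0.0227  0.2191 -0.9754] q [  4.9609  32.4034  93.2049  15.4834  55.6014 -10.3663]
0.94 [0.494  0.2241 0.0943] 0.11216875076805345 [-18.6124 -15.8584]
```

Request:
move_arm:
  plan:
    - [0,1.5,0,-0.15,0,-0.02,-1]
    - [0,3,0,-0.29,0,-0.03,-1]
    - [0,4.5,0,-0.44,0,-0.05,-1]
    - [0,6,0,-0.58,0,-0.06,-1]

```text
time_s: 11.35
position: [0.4957, 0.2118, 0.0435]
tool_rot: [[-0.106, 0.994, -0.034], [0.941, 0.111, 0.319], [0.321, 0.001, -0.947]]
ft_force: [-3.0, -1.6, 13.8]
grip_width: 0.0002
gripper_force: 6.8
```

Request:
move_arm:
  plan:
    - [0,0.6,0,-0.16,0,-0.02,-1]
    - [0,1.3,0,-0.31,0,-0.03,-1]
    - [0,1.3,0,-0.46,0,-0.05,-1]
    - [0,1.3,0,-0.62,0,-0.06,-1]

```text
time_s: 11.75
position: [0.4963, 0.2055, 0.0422]
tool_rot: [[-0.105, 0.994, -0.037], [0.934, 0.111, 0.339], [0.341, 0.001, -0.94]]
ft_force: [-4.0, -3.7, 17.9]
grip_width: 0.0
gripper_force: 9.1
```

```bash
python3 look.py
```

```text
t 11.75 world [0.4963 0.2055 0.0422] jig [  0.1587 -15.4566] z 42.23976228328169 yaw 96.41267798174465 F [-3.9684 -3.718  17.9429] z-axis [-0.0368  0.3391 -0.94  ] q [  0.0782  32.9478  94.8864  23.918   56.7803 -20.3663]
0.75 [0.4946 0.2178 0.0973] 0.09319324054265517 [-12.2836 -15.9022]
```

Request:
move_arm:
  plan:
    - [0,0,0,-0.12,0,-0.03,-1]
    - [0,0,0,-0.25,0,-0.06,-1]
    - [0,0,0,-0.39,0,-0.08,-1]

```text
time_s: 12.15
position: [0.4967, 0.2015, 0.0412]
tool_rot: [[-0.105, 0.994, -0.037], [0.934, 0.112, 0.338], [0.34, 0.001, -0.94]]
ft_force: [-3.8, -4.1, 11.7]
grip_width: 0.0001
gripper_force: 6.3
```

```bash
python3 look.py
```

```text
t 12.15 world [0.4967 0.2015 0.0412] jig [  4.1997 -15.5188] z 41.239567029007524 yaw 96.42140492993805 F [-3.8149 -4.1496 11.666 ] z-axis [-0.0371  0.3385 -0.9402] q [ -0.3587  33.0048  95.0043  23.8525  56.764  -20.8087]
```

Request:
move_arm:
  plan:
    - [0,4,0,-0.15,0,0.03,-1]
    - [0,8,0,-0.3,0,0.07,-1]
    - [0,11.5,0,-0.45,0,0.11,-1]
    - [0,15,0,-0.59,0,0.15,-1]

```text
time_s: 12.65
position: [0.4972, 0.1963, 0.0374]
tool_rot: [[-0.092, 0.994, -0.063], [0.814, 0.111, 0.571], [0.574, 0.001, -0.819]]
ft_force: [-3.3, -3.3, 5.2]
grip_width: -0.0002
gripper_force: 3.2
```

```bash
sed -i 's/.236,.1/.216,.1/' look.py; python3 look.py
```

```text
t 12.65 world [0.4972 0.1963 0.0374] jig [  9.4634 -15.5564] z 37.39746709423709 yaw 96.41768090419458 F [-3.3108 -3.326   5.167 ] z-axis [-0.0633  0.5706 -0.8188] q [ -7.68    36.2007  97.0184  38.8398  62.6518 -37.3189]
0.9 [0.4949 0.2132 0.0952] 0.0853284969315019 [ -7.5963 -16.1132]
```

Request:
move_arm:
  plan:
    - [0,0,0,-0.1,0,-0.03,-1]
    - [0,0,0,-0.2,0,-0.06,-1]
    - [0,0,0,-0.3,0,-0.1,-1]
    - [0,0,0,-0.4,0,-0.15,-1]

```text
time_s: 13.15
position: [0.4972, 0.1948, 0.0369]
tool_rot: [[-0.091, 0.994, -0.065], [0.812, 0.111, 0.573], [0.577, -0.0, -0.817]]
ft_force: [1.2, 21.4, 5.5]
grip_width: 0.0002
gripper_force: 11.4
```

```bash
python3 look.py
```

```text
t 13.15 world [0.4972 0.1948 0.0369] jig [ 10.8622 -15.7195] z 36.917565844214685 yaw 96.3805868169116 F [ 1.2331 21.4391  5.4659] z-axis [-0.0646  0.573  -0.817 ] q [ -7.9026  36.301   97.0334  38.9053  62.8141 -37.5648]
0.92 [0.4951 0.2126 0.0916] 0.08603008159463336 [ -6.986  -15.9222]
```

Request:
move_arm:
  plan:
    - [0,0,0,0.2,0,0,-1]
    - [0,0,0,0.4,0,0,-1]
    - [0,0,0,0.4,0,0,-1]

```text
time_s: 13.55
position: [0.4972, 0.1958, 0.038]
tool_rot: [[-0.092, 0.994, -0.064], [0.815, 0.112, 0.568], [0.572, 0.0, -0.821]]
ft_force: [0.7, -0.8, 0.7]
grip_width: -0.0001
gripper_force: 0.7
```

```bash
python3 look.py
```

```text
t 13.55 world [0.4972 0.1958 0.038 ] jig [  9.9253 -15.6278] z 38.02103164751201 yaw 96.40987629347096 F [ 0.66   -0.8455  0.6593] z-axis [-0.0638  0.568  -0.8205] q [ -7.6561  36.1006  96.9576  38.6096  62.696  -37.0979]
0.78 [0.4951 0.2116 0.0957] 0.10400796482613406 [ -5.9797 -16.1047]
```

Request:
move_arm:
  plan:
    - [0,0,0,0,0,-0.03,-1]
    - [0,0,0,0,0,-0.07,-1]
    - [0,0,0,0,0,-0.11,-1]
    - [0,0,0,0,0,-0.15,-1]
    - [0,0,0,0,0,-0.2,-1]

```text
time_s: 14.15
position: [0.4972, 0.1949, 0.0398]
tool_rot: [[-0.092, 0.994, -0.064], [0.815, 0.112, 0.569], [0.572, -0.0, -0.82]]
ft_force: [-0.3, -0.5, 0.3]
grip_width: 0.0
gripper_force: 0.0
```

```bash
python3 look.py
```

```text
t 14.15 world [0.4972 0.1949 0.0398] jig [ 10.7758 -15.7225] z 39.82503400310059 yaw 96.41067926537369 F [-0.2696 -0.4514  0.2962] z-axis [-0.0642  0.5687 -0.8201] q [ -7.7691  35.9315  96.8944  38.5203  62.9698 -37.0216]
0.62 [0.4955 0.2053 0.0972] 0.18303355701648985 [  0.2685 -16.277 ]
```

Request:
move_arm:
  plan:
    - [0,0,0,2.8,0,-4.1,-1]
    - [0,-8,0,2.8,0,-4.1,-1]
    - [0,-16,0,2.8,0,-4.1,-1]
    - [0,-25,0,2.8,0,-4.1,-1]
    - [0,-34.8,0,2.8,0,-4.1,-1]

```text
time_s: 14.75
position: [0.4979, 0.1942, 0.0905]
tool_rot: [[-0.111, 0.994, 0.0], [0.994, 0.111, 0.024], [0.024, 0.003, -1.0]]
ft_force: [-0.7, 0.1, -0.6]
grip_width: 0.0001
gripper_force: 0.0
```

```bash
sed -i 's/,.0256);print/,.022);print/' look.py; python3 look.py; python3 -c "
from h import *
p=env.get_image('wrist');cv2.imwrite('pics/w4.png',p['color'][:,:,::-1])"
```

```text
t 14.75 world [0.4979 0.1942 0.0905] jig [ 11.5393 -15.1267] z 90.48546827377254 yaw 96.37735408702426 F [-0.7447  0.0572 -0.646 ] z-axis [ 0.0004  0.0242 -0.9997] q [ 7.9323 28.4912 89.2044  1.5527 62.0979  0.8329]
0.69 [0.4957 0.2053 0.0949] 0.006792533413016812 [  0.2979 -16.1162]
```

View pics/w4.png

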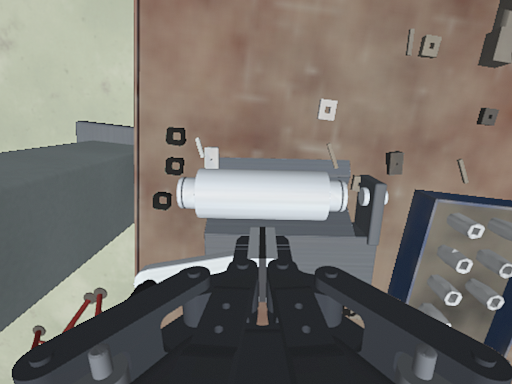

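Request:
move_arm:
  plan:
    - [0,-1.4,0,1.1,-4.5,0,-1]
    - [0,-1.4,0,1.1,-8.4,0,-1]
    - [0,-1.4,0,1.1,-8.4,3.5,-1]
    - [0,-1.4,0,1.1,-8.4,5.5,-1]
    - [0,-1.4,0,1.1,-8.4,7.0,-1]

```text
time_s: 15.4
position: [0.4118, 0.1972, 0.0186]
tool_rot: [[-0.109, 0.994, -0.003], [0.994, 0.109, 0.008], [0.008, -0.002, -1.0]]
ft_force: [-0.3, -0.2, 0.5]
grip_width: -0.0002
gripper_force: 0.0
```

Request:
move_arm:
  plan:
    - [0,0,0,0,0.3,0,-1]
    - [0,0,0,0,0.6,0,-1]

```text
time_s: 15.6
position: [0.4185, 0.1981, 0.0199]
tool_rot: [[-0.11, 0.994, -0.002], [0.994, 0.11, 0.007], [0.007, -0.002, -1.0]]
ft_force: [-2.3, -0.2, -1.5]
grip_width: 0.0001
gripper_force: 1.4
```

Request:
move_arm:
  plan:
    - [0,0,0,0,0.2,0,-1]
    - [0,0,0,0,0.4,0,-1]
    - [0,0,0,0,0.6,0,-1]
    - [0,0,0,0,0.8,0,-1]
    - [0,0,0,0,1.0,0,-1]

```text
time_s: 16.1
position: [0.4283, 0.1998, 0.02]
tool_rot: [[-0.112, 0.994, -0.001], [0.994, 0.112, 0.005], [0.005, -0.0, -1.0]]
ft_force: [-4.5, -1.7, 0.7]
grip_width: 0.0001
gripper_force: 2.0
```

```bash
python3 look.py
```

```text
t 16.1 world [0.4283 0.1998 0.02  ] jig [ -1.2867 -83.7205] z 20.033012962240175 yaw 96.42500117458174 F [-4.5461 -1.7119  0.6784] z-axis [-0.0008  0.0053 -1.    ] q [ 10.4359  30.4852 102.7764   0.4208  46.7271   3.7224]
0.65 [0.5079 0.2068 0.0863] 0.03942851575512159 [ 0.1349 -3.8258]
```

Request:
move_arm:
  plan:
    - [0,0,0,0,0.1,0,-1]
    - [0,0,0,0,0.2,0,-1]
    - [0,0,0,0,0.3,0,-1]
    - [0,0,0,0,0.35,0,-1]

```text
time_s: 16.6
position: [0.4318, 0.2002, 0.0199]
tool_rot: [[-0.112, 0.994, -0.001], [0.994, 0.112, 0.005], [0.005, -0.0, -1.0]]
ft_force: [-5.2, -3.1, 3.5]
grip_width: -0.0001
gripper_force: 2.4
```

Request:
move_arm:
  plan:
    - [0,0,0,0,0.05,0,-1]
    - [0,0,0,0,0.1,0,-1]

```text
time_s: 16.8
position: [0.4322, 0.2002, 0.0198]
tool_rot: [[-0.112, 0.994, -0.002], [0.994, 0.112, 0.005], [0.005, -0.002, -1.0]]
ft_force: [-7.4, -3.0, 4.4]
grip_width: 0.0005
gripper_force: 3.9
```

Request:
move_arm:
  plan:
    - [0,0,0,0,0.05,0,-1]
    - [0,0,0,0,0.05,0,-1]

```text
time_s: 17.0
position: [0.4321, 0.2002, 0.0198]
tool_rot: [[-0.112, 0.994, -0.003], [0.994, 0.112, 0.005], [0.005, -0.003, -1.0]]
ft_force: [-7.8, -3.4, 5.9]
grip_width: 0.0001
gripper_force: 4.2
```

```bash
python3 look.py; python3 - <<'E'
from st import *
for n in("side","wrist"):
    p=env.get_image(n)
    for q in env.outline_of('shaft',p)[:1]: 
        v,f=fitshaft([(p,q['mask'])],(.51,.206,.1),.022);print(n,q['conf'],v,f,w2j(P,v)*1e3)
E
```

```text
t 17.0 world [0.4321 0.2002 0.0198] jig [ -1.3332 -79.8564] z 19.768728745567245 yaw 96.4254861944074 F [-7.8252 -3.4145  5.8586] z-axis [-0.0032  0.0049 -1.    ] q [ 10.4027  30.7863 102.1136   0.4227  47.2285   3.6895]
0.86 [0.5117 0.2069 0.0848] 0.04622315868623803 [0.4075 0.0068]
side 0.9 [ 0.5109  0.2298 -0.0126] 0.8672843182905264 [-22.4479   1.5583]
wrist 0.75 [0.5124 0.207  0.0877] 0.04572515189146121 [0.4123 0.6244]
```

Request:
move_arm:
  plan:
    - [0,0,0,0,-1.2,0,-1]
    - [0,0,0,0,-1.2,-5,-1]
    - [0,0,0,0,-1.2,-10,-1]
    - [0,0,0,-4.2,-1.4,-11,-1]
    - [0,0,-7.5,-8.4,-1.4,-11,-1]

```text
time_s: 17.8
position: [0.4306, 0.1159, 0.1319]
tool_rot: [[-0.24, 0.971, 0.007], [0.971, 0.24, 0.006], [0.004, 0.009, -1.0]]
ft_force: [0.6, 0.7, -0.6]
grip_width: 0.0001
gripper_force: 0.0
```

```bash
cat > knob.py <<'E'
from st import *
st()
p=env.get_image('wrist');ob=gather(p);print([(o[0],o[3],o[2].round()) for o in ob])
for o in ob:
    if o[0]=="plate_knob":
        k=atz(p,o[2],.0845);j=w2j(P,k);print("knob jig",j*1e3,"theta",np.arctan2(-(j[1]+.02),.048-j[0]),np.hypot(j[0]-.048,j[1]+.02))
for q in env.outline_of('shaft',p)[:1]:
    v,f=fitshaft([(p,q['mask'])],(.51,.206,.1),.022);print(q['conf'],v,f,w2j(P,v)*1e3)
E
python3 knob.py;python3 -c "
from h import *
p=env.get_image('wrist');cv2.imwrite('pics/w5.png',p['color'][:,:,::-1])"
```

```text
t 17.8 world [0.4306 0.1159 0.1319] jig [ 82.3767 -90.2571] z 131.88082971441872 yaw 103.90205840001342 F [ 0.5681  0.6673 -0.6302] z-axis [ 0.0075  0.0057 -1.    ] q [ -0.4125  17.7054  99.5876   0.3704  62.2819 -14.4847]
[('ridge', 0.83, array([371., 100.])), ('end_stop', 0.68, array([440., 125.])), ('plate_pivot', 0.89, array([345., 171.])), ('plate_knob', 0.93, array([255., 186.]))]
knob jig [ 63.2723 -97.8152] theta 1.7645965641585606 0.0792997731014569
0.71 [0.5104 0.2069 0.0951] 0.009079293766290858 [ 0.2365 -1.3312]
```

View pics/w5.png

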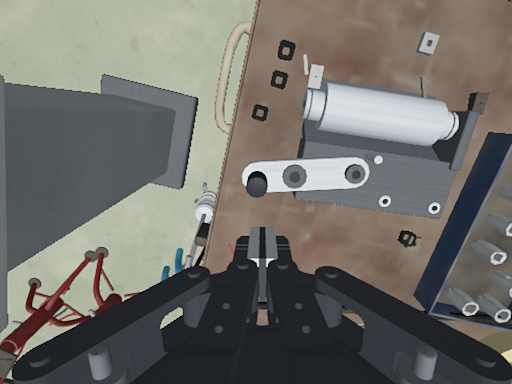

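Request:
move_arm:
  plan:
    - [0,0,-3.5,-0.6,-0.25,0,-1]
    - [0,0,-3.5,-0.6,-0.25,4,-1]
    - [0,0,-3.5,-0.6,-0.25,6.6,-1]
    - [0,0,-3.5,-0.6,-0.25,6.6,-1]

```text
time_s: 18.65
position: [0.426, 0.1106, 0.0611]
tool_rot: [[-0.295, 0.955, -0.006], [0.955, 0.295, 0.006], [0.007, -0.005, -1.0]]
ft_force: [0.2, -0.2, 1.3]
grip_width: 0.0002
gripper_force: 0.0
```

```bash
cat > arc.py <<'E'
import sys
from st import *
s=st();R=np.array(s["tool_rot"]);p0=np.array(s["position"])
ax=np.arctan2(R[1,0],R[0,0]); 
for th in map(float,sys.argv[1:]):
    u=np.array([-np.cos(th),-np.sin(th)]);tc=np.array([-np.sin(th),np.cos(th)])
    h=np.array([.048,-.02])+.078*u-.019*tc
    W=j2w(P,(h[0],h[1],.066));d=j2w(P,(*(tc),0))-j2w(P,(0,0,0))
    yaw=np.arctan2(d[1],d[0]);az=-np.degrees((yaw-ax+np.pi)%(2*np.pi)-np.pi)
    print(th,"az %.1f"%az,"t cm",(R.T@(W-p0)*100).round(2))
E
python3 arc.py 1.76 1.66 1.56 1.46 1.36 1.26
```

```text
t 18.65 world [0.426  0.1106 0.0611] jig [ 87.1049 -95.3558] z 61.08771647927336 yaw 107.17696431020565 F [ 0.2073 -0.2397  1.2621] z-axis [-0.0065  0.0056 -1.    ] q [ -1.1138  24.0889 105.1978   0.4     51.092  -18.544 ]
1.76 az 0.3 t cm [ 0.53  0.34 -0.49]
1.66 az 6.0 t cm [ 1.31  0.19 -0.48]
1.56 az 11.8 t cm [ 2.11  0.12 -0.48]
1.46 az 17.5 t cm [ 2.92  0.14 -0.47]
1.36 az 23.2 t cm [ 3.71  0.23 -0.47]
1.26 az 28.9 t cm [ 4.5   0.4  -0.46]
```

Request:
move_arm:
  plan:
    - [0,0,0.3,0.5,0.3,-0.3,-1]
    - [0,0,6,1.3,0.2,-0.4,-1]
    - [0,0,11.8,2.1,0.15,-0.4,-1]
    - [0,0,17.5,2.9,0.15,-0.4,-1]
    - [0,0,23.2,3.7,0.25,-0.4,-1]

```text
time_s: 19.15
position: [0.4199, 0.147, 0.0694]
tool_rot: [[0.109, 0.994, 0.003], [0.994, -0.109, 0.005], [0.006, 0.002, -1.0]]
ft_force: [0.6, -1.2, -1.3]
grip_width: 0.0003
gripper_force: 0.5
```

```bash
python3 knob.py; python3 arc.py 1.26 1.16 1.06 .96 .86
```

```text
t 19.15 world [0.4199 0.147  0.0694] jig [ 50.2646 -97.6001] z 69.40608153093545 yaw 83.73230886764772 F [ 0.5908 -1.2443 -1.3077] z-axis [ 0.0026  0.0054 -1.    ] q [  3.8055  23.4201 104.288    0.3783  52.1245   9.8417]
[('ridge', 0.88, array([377.,  95.])), ('end_stop', 0.97, array([485.,  93.])), ('plate_pivot', 0.64, array([375., 198.])), ('plate_knob', 0.74, array([253., 222.]))]
knob jig [ 32.1777 -98.6246] theta 1.3722098325642698 0.08020081400229827
0.63 [0.5101 0.2067 0.095 ] 0.006275774553845616 [ 0.3997 -1.6213]
t 19.55 world [0.4194 0.146  0.0679] jig [ 51.2263 -98.227 ] z 67.86181955659366 yaw 83.99725055430414 F [-0.7961 -0.3206  0.0587] z-axis [-0.      0.0054 -1.    ] q [  3.6673  23.5609 104.4198   0.3922  52.0019   9.4285]
1.26 az 5.8 t cm [ 0.84 -0.37  0.19]
1.16 az 11.5 t cm [ 1.64 -0.44  0.2 ]
1.06 az 17.2 t cm [ 2.44 -0.43  0.2 ]
0.96 az 22.9 t cm [ 3.24 -0.34  0.2 ]
0.86 az 28.7 t cm [ 4.02 -0.17  0.21]
```

Request:
move_arm:
  plan:
    - [0,0,5.8,0.85,-0.35,0.1,-1]
    - [0,0,11.5,1.65,-0.4,0.1,-1]
    - [0,0,17.2,2.45,-0.4,0.1,-1]
    - [0,0,22.9,3.25,-0.35,0.1,-1]
    - [0,0,28.7,4.0,-0.15,0.1,-1]

```text
time_s: 20.05
position: [0.4217, 0.1862, 0.0668]
tool_rot: [[0.573, 0.82, -0.001], [0.82, -0.573, 0.005], [0.003, -0.004, -1.0]]
ft_force: [-0.6, -0.4, 0.3]
grip_width: 0.0002
gripper_force: 0.5
```

```bash
python3 arc.py .76 .66 .56 .46 .36
```

```text
t 20.05 world [0.4217 0.1862 0.0668] jig [ 11.5393 -91.7371] z 66.77813649833875 yaw 55.04555188603809 F [-0.5777 -0.3909  0.2834] z-axis [-0.0014  0.0051 -1.    ] q [  8.8765  24.951  101.8973   0.3798  53.1876  43.6028]
0.76 az 5.5 t cm [ 0.8  -0.14  0.08]
0.66 az 11.2 t cm [ 1.6  -0.21  0.08]
0.56 az 16.9 t cm [ 2.41 -0.21  0.09]
0.46 az 22.6 t cm [ 3.2  -0.12  0.09]
0.36 az 28.4 t cm [3.99 0.04 0.09]
```

Request:
move_arm:
  plan:
    - [0,0,5.5,0.8,-0.15,0,-1]
    - [0,0,11.2,1.6,-0.2,0,-1]
    - [0,0,16.9,2.4,-0.2,0,-1]
    - [0,0,22.6,3.2,-0.1,0,-1]
    - [0,0,28.4,4.0,0.05,0,-1]

```text
time_s: 20.55
position: [0.4451, 0.2186, 0.0669]
tool_rot: [[0.894, 0.449, -0.001], [0.449, -0.894, 0.005], [0.001, -0.005, -1.0]]
ft_force: [0.3, -1.4, 0.2]
grip_width: 0.0002
gripper_force: 0.5
```

```bash
python3 knob.py; python3 arc.py .26 .18 .1 .04 0 -.03
```

```text
t 20.55 world [0.4451 0.2186 0.0669] jig [-18.255  -65.0224] z 66.85586496834985 yaw 26.647974441229792 F [ 0.2846 -1.3871  0.2212] z-axis [-0.0014  0.005  -1.    ] q [12.2926 27.5768 96.4903  0.3565 55.9533 75.4448]
[('ridge', 0.9, array([300., 133.])), ('v_seat', 0.59, array([384., 202.])), ('end_stop', 0.89, array([365.,  40.])), ('plate_pivot', 0.96, array([384., 203.])), ('plate_knob', 0.79, array([261., 224.]))]
knob jig [-24.9902 -48.415 ] theta 0.37124760894133835 0.07832615509341183
0.92 [0.51   0.2065 0.0952] 0.2483143779887082 [ 0.6494 -1.7886]
t 20.95 world [0.4449 0.2185 0.0669] jig [-18.1407 -65.2654] z 66.94599013128894 yaw 26.909381180842704 F [0.165  0.6629 0.4848] z-axis [-0.0008  0.0054 -1.    ] q [12.2744 27.5344 96.5558  0.3743 55.8914 75.1549]
0.26 az 6.0 t cm [ 0.8  -0.16  0.1 ]
0.18 az 10.6 t cm [ 1.43 -0.22  0.1 ]
0.1 az 15.1 t cm [ 2.08 -0.23  0.1 ]
0.04 az 18.6 t cm [ 2.56 -0.21  0.1 ]
0.0 az 20.9 t cm [ 2.88 -0.17  0.1 ]
-0.03 az 22.6 t cm [ 3.11 -0.14  0.1 ]
```

Request:
move_arm:
  plan:
    - [0,0,6,0.8,-0.15,0,-1]
    - [0,0,10.6,1.4,-0.2,0,-1]
    - [0,0,15.1,2.05,-0.25,0,-1]
    - [0,0,18.6,2.5,-0.2,0,-1]
    - [0,0,20.9,2.8,-0.2,0,-1]

```text
time_s: 21.45
position: [0.4689, 0.233, 0.0669]
tool_rot: [[0.995, 0.102, -0.002], [0.102, -0.995, 0.005], [-0.001, -0.005, -1.0]]
ft_force: [-7.4, -4.3, 2.6]
grip_width: -0.0001
gripper_force: 4.5
```

Request:
move_arm:
  plan:
    - [0,0,0,0.15,0,0,-1]
    - [0,0,0,0.2,0,0,-1]
    - [0,0,0,0.2,0,0,-1]

```text
time_s: 21.75
position: [0.4689, 0.2329, 0.0668]
tool_rot: [[0.994, 0.105, -0.006], [0.105, -0.994, 0.004], [-0.005, -0.005, -1.0]]
ft_force: [-8.8, -1.7, 5.3]
grip_width: -0.0002
gripper_force: 4.3
```

Request:
move_arm:
  plan:
    - [0,0,0,-2,0,0,-1]
    - [0,0,0,-4,0,-1,-1]
    - [0,0,0,-7,0,-5,-1]
    - [0,0,0,-7,0,-10,-1]
    - [0,0,0,-8,0,-13,-1]

```text
time_s: 22.25
position: [0.3921, 0.2244, 0.2002]
tool_rot: [[0.994, 0.105, 0.003], [0.105, -0.994, 0.006], [0.004, -0.006, -1.0]]
ft_force: [1.2, -0.4, -0.7]
grip_width: -0.0
gripper_force: 0.0
```

```bash
python3 knob.py; python3 - <<'E'
from st import *
p=env.get_image('wrist');cv2.imwrite('pics/w6.png',p['color'][:,:,::-1])
ob=gather(p);v,r=fitjig(ob,(*P,.05));print(v,r.round(1).tolist())
for q in env.outline_of('shaft',p)[:1]:
    s,f=fitshaft([(p,q['mask'])],(.51,.206,.1),.022);print(w2j(v,s)*1e3,f)
E
```

```text
t 22.25 world [0.3921 0.2244 0.2002] jig [ -29.5807 -117.1822] z 200.23553361032702 yaw 6.010725413297421 F [ 1.1766 -0.3563 -0.7142] z-axis [ 0.0035  0.0064 -1.    ] q [14.5248 13.4653 92.35    0.3191 73.8999 98.4257]
[('jig', 0.97, array([289.,  73.])), ('ridge', 0.95, array([278.,  73.])), ('v_seat', 0.74, array([289.,  66.])), ('plate_pivot', 0.69, array([340.,  91.])), ('plate_knob', 0.89, array([263.,  80.]))]
knob jig [-29.2986 -19.9992] theta -1.0138439499563894e-05 0.07729860122203058
0.83 [0.51   0.2068 0.0974] 0.2804970512177025 [ 0.3511 -1.723 ]
[ 0.5093  0.2061  0.0913 -0.0113] [[0.4, 0.6], [0.6, -0.3], [-1.4, -0.3], [0.5, 0.0], [-0.3, -0.0]]
[-0.4082  0.518 ] 0.2957952761182598
```

View pics/w6.png

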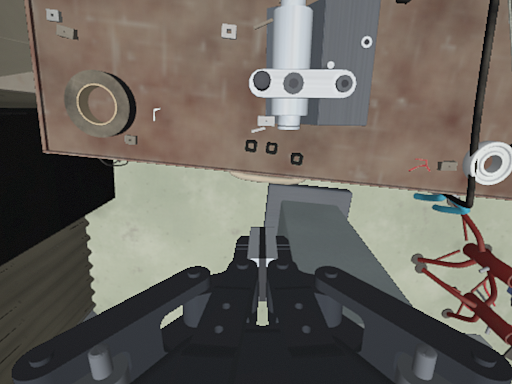

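Request:
move_arm:
  plan:
    - [0,0,0,5,0,0,-1]
    - [0,0,0,10,0,2,-1]
    - [0,0,0,14.5,0,4,-1]
    - [0,0,0,14.5,0,4,-1]

```text
time_s: 23.45
position: [0.5388, 0.2391, 0.1528]
tool_rot: [[0.995, 0.102, -0.005], [0.102, -0.995, 0.004], [-0.004, -0.005, -1.0]]
ft_force: [0.1, 0.6, -0.2]
grip_width: -0.0002
gripper_force: 0.0
```

```bash
python3 - <<'E'
from st import *
st()
p=env.get_image('wrist');c=proj(p,j2w(P,(0,.065,.022)));print(c,np.linalg.norm(proj(p,j2w(P,(0,.055,.022)))-c)/10,"px/mm")
x,y=c.astype(int);x0,y0=max(x-60,0),max(y-45,0)
cv2.imwrite('pics/w7.png',cv2.resize(p['color'][y0:y0+90,x0:x0+120],None,fx=6,fy=6,interpolation=cv2.INTER_CUBIC)[:,:,::-1]);print(x0,y0)
E
```

```text
t 23.45 world [0.5388 0.2391 0.1528] jig [-28.7429  30.3192] z 152.77135839689808 yaw 5.860892182210927 F [ 0.0866  0.6129 -0.1584] z-axis [-0.0047  0.0043 -1.    ] q [12.2962 29.4863 74.9794  0.3078 75.7437 96.3595]
[291.2668 148.1105] 1.0002082245615362 px/mm
231 103
```

View pics/w7.png

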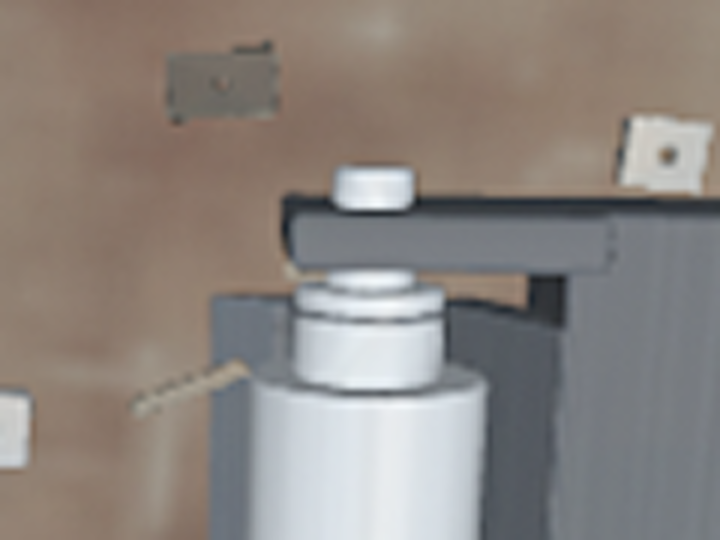

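```bash
python3 -c "
from rig import env
print(env.close_job())"
```

```text
the job is handed in; nothing more can be done
None
```

The shaft is in the V with its end against the stop (no gap in the last close-up), the bush plate is shut on its stop, and the arm is clear; I handed the job in at about 23.5 s, but the judge returned no verdict. The finger force readings stayed under 25 N; the fingers once bumped the bush plate near its pivot at about 21 N.

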